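# Crank down and lock a monitor stand's stabiliser leg

### The job

The monitor stand is missing its front corner foot and has a crank-down stabiliser leg instead: wind the red crank knob clockwise (seen from above) until the foot stands firmly on the levelling block below it, which you feel as the knob pulling about 6 N harder than it did while the leg ran down free; do not crank much past that or the stand is jacked up. Then swing the yellow-knobbed lock lever clockwise all the way to its stop, so that it points to the stand's front, let go, and leave the things around alone.

Things in the scene. Friction and masses are not known exactly. Their poses are not given: they have to be found in the camera images.
- stand: White monitor stand fixed on the worktop, cabinet 260 (x) x 360 (y) x 120 mm high, a white monitor (190 mm wide, top at about 320 mm) on the rear left of its deck. Origin: centre of the cabinet, on the worktop; z up, -x to its front (drawer side), -y to the side that carries the jack on a blue bracket. It does not move.
- jack_axis (a point): Point on the jack's upright crank axis, fixed to the stand at x -30, y -300 mm of its frame, 275 mm above the worktop (mid-height of the knob). The jack is a grey upright tube under a blue gear head (72 mm wide, top at 225 mm); the dark crank arm turns above it, at 238 to 248 mm. Foot load adds about 1 N of tangential pull at the knob per 15 N; wanted: about 90 N (55 to 115), never above 150.
- crank_grip (a point): Middle of the upright red crank knob, 22 mm in diameter, 52 mm tall (249 to 301 mm above the worktop), on the crank arm 60 mm from the crank axis. The knob spins freely on its pin, so a gripper can hold it without turning the wrist. Nothing stands above it.
- crank (a joint): Crank angle (rad), growing clockwise seen from above; at 0 the arm points to the stand's -x. Clockwise lowers the leg 4 mm per rad (25 mm a turn). Dry friction 0.5 N m (about 8 N at the knob) resists either way and holds the crank where it is left, also under load. Free travel before the foot touches: 2 to 6.5 rad, different each time; then about 1.6 N more at the knob per 0.25 rad.
- jack_leg: Sliding steel leg, 32 mm diameter, driven down by the crank, with a sprung black rubber foot (64 mm disc, 24 N per mm) under it. Origin: on its axis at the underside of the unloaded foot (under load the foot gives way, the leg goes on down); z up. Below it a fixed grey block with a yellow band, 110 x 100 mm; its top is 30 to 40 mm above the worktop, different each time, not measured.
- lock_lever (a joint): Angle (rad) of the black lock lever about its upright pivot on the deck, 0 to 1.57, growing clockwise seen from above: near 0 (open; starts at 0 to 0.35) it points to the stand's -y, to the jack and a red mark; at 1.57 (locked, at its stop) to the stand's -x, over a green mark; above 1.42 counts as home. Friction 0.2 N m (about 3 N at the knob); it stays where left.
- lever_pivot (a point): Point on the lock lever's upright pivot axis, fixed to the stand at x -30, y -60 mm of its frame, 165 mm above the worktop.
- lever_grip (a point): Middle of the upright yellow knob at the end of the lock lever, 70 mm from the pivot, 173 mm above the worktop. The knob is 20 mm in diameter and 42 mm tall (150 to 192 mm above the worktop) and spins freely. The lever arm lies below it at 140 to 150 mm.
- pill_jar: Amber jar, 40 mm diameter, 65 mm tall, standing on the stand's deck in front of the monitor; bystander. Origin: centre of its underside.
- plaster_tin: Flat aluminium tin 55 x 85 x 32 mm with a blue band, on the worktop in front of the stand; bystander. Origin: centre of its underside.
- oximeter: Small blue box-shaped finger oximeter 58 x 34 x 30 mm on the worktop beside the jack; bystander. Origin: centre of its underside.
- steel_bowl: Steel bowl, 120 mm wide, 45 mm tall; bystander. Origin: centre of its underside.
- gel_bottle: Clear bottle with a blue cap, 60 mm diameter, 160 mm tall; bystander. Origin: centre of its underside.
- cup: White plastic cup, 68 mm wide, 80 mm tall; bystander. Origin: centre of its underside.
- valve_key: Steel wrench lying on the worktop; bystander. Origin: its middle, on the worktop.

How it is judged:
By the outcome, as a careful person would: the job done as asked, in the order asked, and still so for the second after the job is handed in, with the robot touching nothing.
It also fails if it takes over 72 s, if anything falls off the work surface, if the arm or the gripper's body presses on something with over 40 N, if the wrist force passes 120 N, or if a joint passes its speed limit or range.

### The arm

A 6-joint arm with a two-finger parallel gripper is mounted at the origin on the work surface. World frame = base frame: x ahead of the robot, y to its left, z up, the work surface at z = 0. Lengths are in m, angles in rad, forces in N, time in s.
With the tool pointing down it reaches from about 0.375 to 0.9 m from the base axis. Payload 3.1 kg.
Tool frame: the origin (TCP) lies on the centre line of the jaws, within the pads' length; the fingertips stand 19 mm ahead of it and the grasp point (between the pads) is the TCP; z points along the fingers, y is the direction in which the jaws open and shut (so a half turn about z gives the same grasp; the last joint's range is limited). The gripper opens to 85 mm and grips with 20 to 120 N. Pads are 22 mm wide; open, the fingers measure 114 mm over their backs; the gripper's body (76 mm by 85 mm) begins 54 mm behind the grasp point. The pads swing forward as they close: fully open they stand 13 mm farther back than shut.
Start: joints at [-0.178, 0.527, 1.433, -0, 1.181, -0.178], TCP at [0.625, 0, 0.25] pointing down, gripper open.
Joint ranges: [-3.08, 3.08], [-0.75, 2.2], [0.22, 2.44], [-1.43, 4.57], [0, 2.65], [-2.85, 2.85]. Speed limits (rad/s): [2.79, 2.79, 3.14, 3.14, 3.14, 3.14].

### API

Orientations are given as a unit quaternion [x, y, z, w].
In Python, from station import manip, imaging, workorder gives the robot as it stands.
- The arm moves only by the shell command python3 -m creep 'ROWS' [FORCE]. ROWS is a JSON object of lists of equal length, an entry for each row: "claw": the finger opening in cm, from 0 to 8.54; "dp": the shift along the tool's x, y, z in cm, a list of three; "roll": the turn about the tool's z in rad. In form: {"claw": [claw, ...], "dp": [[dx, dy, dz], ...], "roll": [roll, ...]}. A call has 1 to 12 rows; each row is the pose to reach, as a shift and turn from the pose commanded when the call began, along the tool's axes at that moment; what a row does not reach only later rows make up. A row lasts 1/10 s, in which the tool goes at most 50 mm and 8.59 degrees, less where a joint would pass 70% of its speed; a pose out of reach is approached as far as the arm can. A call with a gripper value outside its range is refused whole. The fingers move at their own pace and stop on an object; FORCE is the grip in N (left out, the last holds). Time passes only in rows, so rows that repeat a pose let the fingers close. It gives the time, the measured TCP pose, the force and the opening at its end, in the units of the state.
- manip.sense(): the state, without advancing time (a new reading comes with each control period).
- imaging.snapshot(name): name is "scene" or "side" or "wrist"; returns a dict with "image" (384x512x3 uint8, red, green, blue), "z_map" (384x512 float32, m along the optical axis (not along the pixel's ray), 0 where there is no reading), "vfov" (degrees; the focal length in pixels is half the picture's height over the tangent of half this angle, whatever the lens; pixels are square), "cx", "cy" (the principal point, pixels), "dist" ([k1, k2, p1, p2, k3] as OpenCV has them; the pictures are not rectified), "R" (3x3) and "t" (3): a world point X has camera coordinates R X + t. Camera axes: x right, y down, z forward; pixel columns grow to the right and rows downward; lengths in m; the calibration is good to about 2 mm. A picture is of the moment at which its call begins.
- workorder.sign_off(): hands the job in, once; it reports no verdict.
The state is a dict: "t": time; "q": joint angles; "qd": joint speeds; "tau": joint torques, N m; "tcp_pos": TCP position; "tool_rot": TCP orientation; "force": force on the tool from outside, world axes, zero at the start; "ft_torque": the same for the moment, N m; "finger_gap": opening from 0.0 (shut) to 1.0 (fully open).
Only numpy, scipy, OpenCV 4.12 (cv2) and the standard library are available. Lean on these libraries where they do the work, as an engineer would, in place of code of your own. Each camera call takes 0.05 s, during which the arm holds its last target.

## Working session

There is one attempt and no reset: what is moved stays moved. The work goes in short steps, Python scripts to look and compute and a shell command to move; the robot and the scene stay as the last step left them, time stands still between calls to the robot, and variables do not carry over. Pictures are saved under pics/ and viewed, and the job is handed in when it is done.

```bash
ls; mkdir -p pics
python3 - <<'E'
from station import manip, imaging
import cv2
print(manip.sense())
for n in ["scene","side","wrist"]:
    s=imaging.snapshot(n); cv2.imwrite(f"pics/{n}0.png",s["image"][:,:,::-1])
    import pickle; pickle.dump(s,open(f"{n}0.pkl","wb"))
    print(n,s["vfov"],s["cx"],s["cy"],s["dist"],s["R"],s["t"])
E
```

```text
pics
{'t': 0.0, 'q': array([-1.78496007e-01,  5.28471319e-01,  1.43392766e+00, -1.87045875e-06,
        1.18139660e+00, -1.78489842e-01]), 'qd': array([ 0.00118023, -0.00033536, -0.00225816, -0.00115811, -0.00169677,
        0.00039145]), 'tau': array([ 2.50220628e-04, -4.42344439e+01, -1.78024775e+01, -2.06930472e-04,
        8.36740597e-03,  2.24214921e-05]), 'tcp_pos': array([6.24311929e-01, 1.55610317e-04, 2.49322347e-01]), 'tool_rot': array([ 7.07108280e-01,  7.07104425e-01, -6.28905345e-04, -9.04266682e-04]), 'force': array([0.3957873 , 0.85372649, 1.2634329 ]), 'ft_torque': array([-0.02397846,  0.01148035,  0.03680354]), 'finger_gap': 1.002591712214852}
scene 43.501632879062555 263.59399709557033 192.00689748630305 [0.01945794 0.         0.         0.         0.        ] [[ 0.83117473  0.55600697  0.00219631]
 [ 0.3293655  -0.48917827 -0.80760324]
 [-0.44795864  0.67198279 -0.58972213]] [-0.43467111 -0.01666163  1.71895824]
side 57.762654672750145 258.11273518888123 189.54466986436537 [-0.0574345  0.         0.         0.         0.       ] [[ 0.99945057 -0.0293103   0.01547475]
 [-0.00431213 -0.57790566 -0.81609219]
 [ 0.03286285  0.81557707 -0.57771453]] [-0.51058794  0.1700756   1.20127256]
wrist 71.34780149413899 256.48778351769226 193.75277743046576 [-0.00955183  0.          0.          0.          0.        ] [[ 9.99998362e-01  1.22680624e-04 -1.80584582e-03]
 [ 6.59382348e-04 -9.53832546e-01  3.00338208e-01]
 [-1.68562883e-03 -3.00338906e-01 -9.53831065e-01]] [-0.62403539 -0.03983079  0.37933324]
```

View pics/scene0.png

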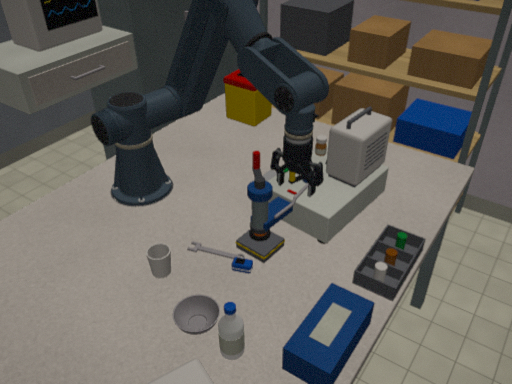

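View pics/side0.png

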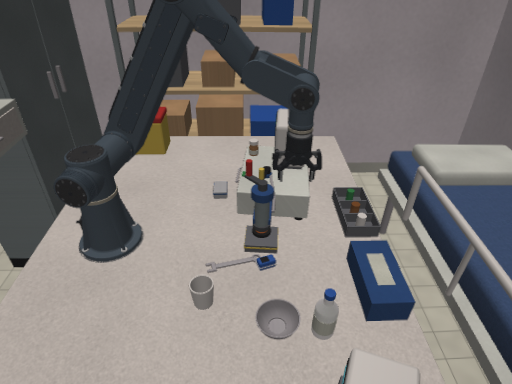

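View pics/wrist0.png

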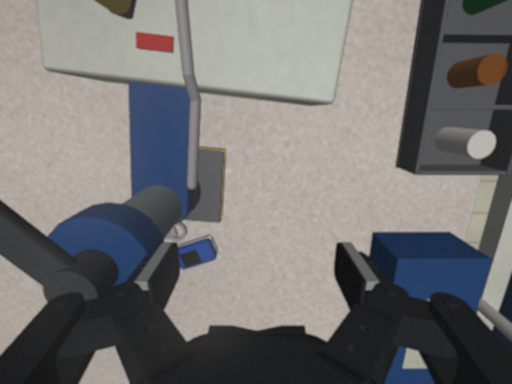

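The scene view shows the red knob near (256,160), the blue gear head at (260,195) and the yellow knob at (293,177). The side view has the red knob at (249,168), the blue head at (262,193) and the yellow knob at (262,173). In the wrist view the gear head is at (110,245) and the cabinet's edge at the top. Next I'll measure.

```bash
cat > h.py <<'E'
import numpy as np, cv2
from station import manip, imaging
def K(s):
    f=s["image"].shape[0]/2/np.tan(np.radians(s["vfov"])/2)
    return np.array([[f,0,s["cx"]],[0,f,s["cy"]],[0,0,1.]])
def ray(s,uv):
    n=cv2.undistortPoints(np.array(uv,float).reshape(-1,1,2),K(s),np.array(s["dist"],float)).reshape(-1,2)
    d=np.c_[n,np.ones(len(n))]@s["R"]; c=-s["R"].T@s["t"]
    return c,d
def onz(s,uv,z):
    c,d=ray(s,uv); return c+d*((z-c[2])/d[:,2])[:,None]
def depthpts(s,mask):
    v,u=np.nonzero(mask&(s["z_map"]>0)); c,d=ray(s,np.c_[u,v]); return c+d*s["z_map"][v,u][:,None],np.c_[u,v]
def hsv(s): return cv2.cvtColor(s["image"],cv2.COLOR_RGB2HSV).astype(int)
def masks(s):
    h=hsv(s);H,S,V=h[...,0],h[...,1],h[...,2]
    return dict(red=((H<6)|(H>174))&(S>150)&(V>60),yel=(H>20)&(H<33)&(S>130)&(V>80),blue=(H>100)&(H<122)&(S>140)&(V>40))
E
python3 - <<'E'
from h import *
import pickle
for n in ["scene","side","wrist"]:
    s=pickle.load(open(n+"0.pkl","rb"))
    for k,m in masks(s).items():
        nn,l,st,ce=cv2.connectedComponentsWithStats(m.astype(np.uint8))
        for i in range(1,nn):
            if st[i,4]<25: continue
            P,_=depthpts(s,l==i)
            if len(P)==0: continue
            if P[:,2].max()>-1 and abs(np.median(P[:,1]))<0.5:
                print(n,k,st[i],ce[i].round(1),np.median(P,0).round(3),np.percentile(P,[2],axis=0).round(3),np.percentile(P,[98],axis=0).round(3))
E
```

```text
scene red [253 151   7  18 116] [255.9 159.5] [0.486 0.015 0.281] [[0.476 0.009 0.252]] [[0.494 0.03  0.3  ]]
scene yel [289 172   6   9  43] [291.7 176.3] [0.532 0.143 0.169] [[0.523 0.116 0.154]] [[0.551 0.153 0.203]]
scene yel [236 242  32  17  57] [251.5 250.9] [ 0.532 -0.071  0.022] [[ 0.471 -0.076  0.016]] [[ 0.575 -0.063  0.026]]
scene blue [60  6 13  8 25] [65.8  9.2] [-0.572  0.259  0.464] [[-0.581  0.231  0.457]] [[-0.564  0.288  0.477]]
scene blue [248 182  24  20 352] [259.6 192.2] [ 0.536 -0.039  0.222] [[ 0.494 -0.058  0.2  ]] [[0.558 0.004 0.227]]
scene blue [264 197  28  34 381] [275.2 211.3] [0.541 0.044 0.107] [[ 0.508 -0.033  0.087]] [[0.563 0.095 0.111]]
scene blue [232 258  20  12 142] [242.4 264.1] [ 0.542 -0.136  0.027] [[ 0.51  -0.151  0.02 ]] [[ 0.563 -0.112  0.032]]
scene blue [ 283  284   91  100 4425] [326.6 338.7] [ 0.875 -0.276  0.078] [[ 0.805 -0.342  0.015]] [[ 0.92  -0.11   0.082]]
scene blue [224 302  12  13 114] [229.4 307.8] [ 0.676 -0.367  0.158] [[ 0.664 -0.377  0.149]] [[ 0.687 -0.353  0.161]]
side red [246 160   6  16  85] [248.8 167.4] [0.479 
[... 1012 characters left out ...]
7   9  16  40] [ 54.3 235.2] [0.5   0.002 0.224] [[ 0.496 -0.002  0.223]] [[0.503 0.007 0.225]]
wrist blue [  82  228   65   57 1344] [121.1 251.8] [ 0.54  -0.007  0.225] [[ 0.52  -0.029  0.223]] [[0.552 0.004 0.226]]
wrist blue [ 371  234  120   78 5905] [433. 265.] [ 0.855 -0.112  0.079] [[ 0.8   -0.16   0.013]] [[ 0.915 -0.1    0.081]]
wrist blue [179 241  34  21 309] [198.9 250.2] [ 0.545 -0.117  0.029] [[ 0.513 -0.132  0.024]] [[ 0.557 -0.106  0.031]]
wrist blue [ 59 242  23  13 108] [ 71.1 248.2] [ 0.509 -0.006  0.225] [[ 0.502 -0.01   0.223]] [[ 0.514 -0.003  0.226]]
wrist blue [385 347  50  37 830] [406.4 372.7] [ 0.837 -0.295  0.08 ] [[ 0.815 -0.312  0.078]] [[ 0.881 -0.242  0.082]]
```

Run:
```python
from h import *
import pickle
from scipy.optimize import least_squares
S={n:pickle.load(open(n+"0.pkl","rb")) for n in ["scene","side","wrist"]}
def tri(a,b):
    A=[];B=[]
    for n,uv in (a,b):
        c,d=ray(S[n],[uv]); d=d[0]/np.linalg.norm(d[0]); M=np.eye(3)-np.outer(d,d); A.append(M);B.append(M@c)
    return np.linalg.lstsq(np.vstack(A),np.hstack(B),rcond=None)[0]
print("red",tri(("scene",(255.9,159.5)),("side",(248.8,167.4))), onz(S["scene"],[(255.9,159.5)],.275),onz(S["side"],[(248.8,167.4)],.275))
print("yel",tri(("scene",(291.7,176.3)),("side",(261.2,173.2))), onz(S["scene"],[(291.7,176.3)],.171),onz(S["side"],[(261.2,173.2)],.171))
s=S["wrist"]
print("edge",onz(s,[(45,70),(130,80),(335,102)],.12))
print("redmark",onz(s,[(137,33),(172,37),(172,52),(137,47)],.12))
print("yelband")
# circle on head top from depth
for n in S:
    m=masks(S[n])["blue"]; P,uv=depthpts(S[n],m); P=P[(abs(P[:,2]-.225)<.003)&(P[:,0]<.6)&(P[:,1]<.03)]
    hull=cv2.convexHull(P[:,:2].astype(np.float32))[:,0]
    r=least_squares(lambda p:np.hypot(*(hull-p[:2]).T)-.036,[.52,-.02],loss="soft_l1",f_scale=.002)
    print(n,len(P),r.x,np.std(r.fun),P.min(0),P.max(0))
w=S["wrist"]["image"][:,:,::-1]; cv2.imwrite("pics/crop.png",cv2.resize(S["side"]["image"][140:270,190:340,::-1],None,fx=5,fy=4.6,interpolation=cv2.INTER_CUBIC))
```

```text
red [0.47840737 0.02627967 0.27201733] [[0.48076365 0.02297965 0.275     ]] [[0.47843288 0.02076747 0.275     ]]
yel [0.52458724 0.15439397 0.16416216] [[0.53221354 0.14030944 0.171     ]] [[0.52363755 0.149833   0.171     ]]
edge [[0.4398661  0.109439   0.12      ]
 [0.51329412 0.1009867  0.12      ]
 [0.69450944 0.08259735 0.12      ]]
redmark [[0.52420145 0.13748424 0.12      ]
 [0.55330486 0.13438029 0.12      ]
 [0.55226591 0.12300677 0.12      ]
 [0.5228403  0.12694957 0.12      ]]
yelband
scene 158 [ 0.52382496 -0.02230467] 0.0015674446637597371 [ 0.49187146 -0.05600388  0.2220101 ] [0.55966994 0.00833411 0.22797022]
side 116 [ 0.52088013 -0.02181391] 0.002468131164474334 [ 0.48778724 -0.05852058  0.22201464] [5.49804536e-01 6.64647381e-05 2.26141495e-01]
wrist 1528 [ 0.51956373 -0.02128834] 0.007782848271960483 [ 0.49625278 -0.03275602  0.22244286] [0.55508038 0.01042392 0.22629188]
```

View pics/crop.png

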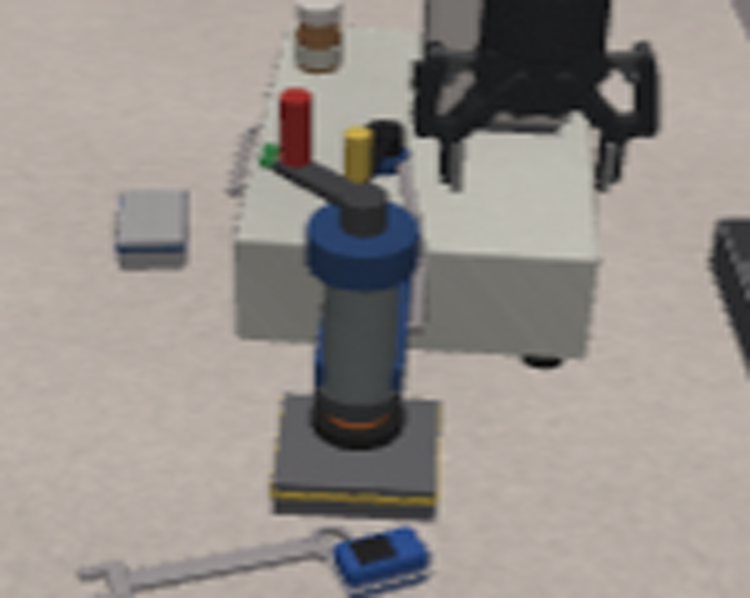

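```bash
python3 -m creep '{"claw":[8.5,8.5,8.5,8.5,8.5,8.5,8.5,8.5,8.5],"dp":[[0,0,-5],[0,0,-10],[0,-4,-10],[1,-8,-10],[2.2,-11.5,-10],[2.2,-14.5,-10],[2.2,-14.5,-10],[2.2,-14.5,-10],[2.2,-14.5,-10]],"roll":[0,0,0,0,0,0,0,0,0]}' 60
python3 - <<'E'
from h import *
import pickle
for n in ["wrist","scene"]:
    s=imaging.snapshot(n); pickle.dump(s,open(n+"1.pkl","wb")); cv2.imwrite(f"pics/{n}1.png",s["image"][:,:,::-1])
E
```

```text
t: 1.05
tcp_pos: [0.4811, 0.0218, 0.3505]
tool_rot: [0.707, 0.707, 0.0, 0.001]
force: [0.0, -0.4, 0.0]
finger_gap: 0.993
```

View pics/wrist1.png

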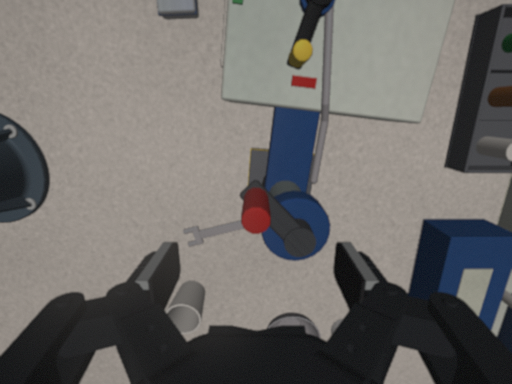

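View pics/scene1.png

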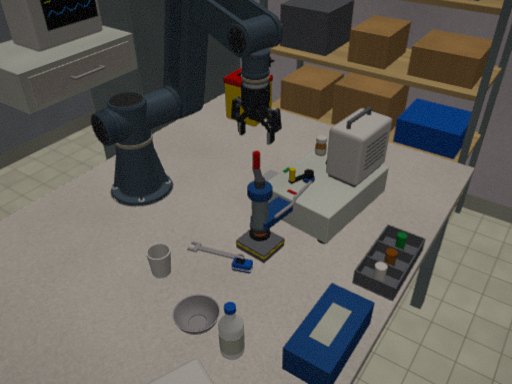

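The wrist view shows the knob's top disc at (257,218), the hub at (299,236), the head disc at about (295,224), the yellow knob at (303,49) and the cabinet's edge from (222,99) to (420,122). I'll measure from these.

Run:
```python
from h import *
import pickle
from scipy.optimize import least_squares
s=pickle.load(open("wrist1.pkl","rb")); m=masks(s)
P,uv=depthpts(s,m["red"]); k=abs(P[:,2]-P[:,2][P[:,2]>.29].mean())<.004; k&=P[:,1]>-.1
Q=P[k]; print("knob top",len(Q),Q.mean(0),Q.min(0),Q.max(0))
P,uv=depthpts(s,m["blue"]); k=(abs(P[:,2]-.225)<.004)&(P[:,0]<.6); Q=P[k]
c=cv2.minEnclosingCircle(Q[:,:2].astype(np.float32)); print("head",c,Q.min(0),Q.max(0))
P,uv=depthpts(s,m["yel"]&(np.arange(384)[:,None]<90)); k=P[:,2]>.186;Q=P[k]; print("yel",len(Q),Q.mean(0),Q.min(0),Q.max(0))
print("edge",onz(s,[(222,99),(420,122)],.12))
# dark crank hub
P,uv=depthpts(s,(hsv(s)[...,2]<110)); k=(P[:,2]>.235)&(P[:,2]<.27)&(P[:,0]<.6)&(P[:,1]<.06)&(P[:,1]>-.06); Q=P[k]; print("hub/arm",len(Q),Q.mean(0),Q.min(0),Q.max(0),np.percentile(Q[:,2],[5,50,95]))
print("hub px",onz(s,[(299,237)],.25))
# jar
sc=pickle.load(open("scene1.pkl","rb")); print("jar",onz(sc,[(321,145)],.155)); h=depthpts(sc,(np.arange(384)[:,None]>138)&(np.arange(384)[:,None]<154)&(np.arange(512)[None]>317)&(np.arange(512)[None]<325))[0]; print(np.median(h,0))
```

```text
knob top 639 [0.48075103 0.02493342 0.30013588] [0.47103456 0.01442135 0.29562112] [0.49009046 0.03436292 0.30221444]
head ((0.5217613577842712, -0.018696850165724754), 0.03463435918092728) [ 0.48808875 -0.05289815  0.22100319] [0.55423804 0.01530425 0.22784908]
yel 337 [0.52440052 0.15136417 0.19133729] [0.5153444  0.142324   0.18664843] [0.53332395 0.16065345 0.19345305]
edge [[0.43845739 0.11019581 0.12      ]
 [0.69156229 0.08266236 0.12      ]]
hub/arm 1854 [ 0.50736176 -0.00177545  0.248973  ] [ 0.46651538 -0.03559432  0.23512665] [0.53611732 0.03822619 0.26994726] [0.24397541 0.24839779 0.25938889]
hub px [[ 0.52063584 -0.01482213  0.25      ]]
jar [[0.5053674  0.38108017 0.155     ]]
[0.51140006 0.37044889 0.15852881]
```

```bash
python3 -m creep '{"claw":[8.5,8.5,8.5,8.5,5,3,1,1,1,1,1],"dp":[[0.1,0,3],[0.1,0,5.5],[0.1,0,7],[0.1,0,7],[0.1,0,7],[0.1,0,7],[0.1,0,7],[0.1,0,7],[0.1,0,7],[0.1,0,7],[0.1,0,7]],"roll":[0,0,0,0,0,0,0,0,0,0,0]}' 60
python3 - <<'E'
from h import *
import pickle
for n in ["wrist","side"]:
    s=imaging.snapshot(n); cv2.imwrite(f"pics/{n}2.png",s["image"][:,:,::-1])
print(manip.sense())
E
```

```text
t: 2.25
tcp_pos: [0.4804, 0.023, 0.2811]
tool_rot: [0.707, 0.707, 0.0, 0.001]
force: [-1.0, 0.6, 6.4]
finger_gap: 0.242
{'t': 2.35, 'q': array([-1.85074669e-01,  2.92199898e-01,  1.74645444e+00,  5.79041477e-05,
        1.10144947e+00, -1.85137775e-01]), 'qd': array([ 0.00070075, -0.00082719,  0.00071103,  0.00065312,  0.00089765,
       -0.00023758]), 'tau': array([-1.41134360e-01, -2.91232181e+01, -1.54531789e+01, -1.75025524e-02,
       -2.58802380e-01,  1.10843783e-03]), 'tcp_pos': array([0.48038021, 0.02300772, 0.28109095]), 'tool_rot': array([7.07093520e-01, 7.07119650e-01, 4.41825796e-04, 5.99682462e-04]), 'force': array([-0.35947546,  0.89333635,  5.58329367]), 'ft_torque': array([ 0.04303137,  0.14924514, -0.02215133]), 'finger_gap': 0.23946160446512937}
```

View pics/wrist2.png

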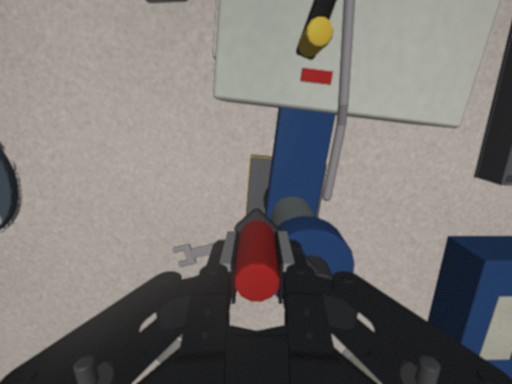

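View pics/side2.png

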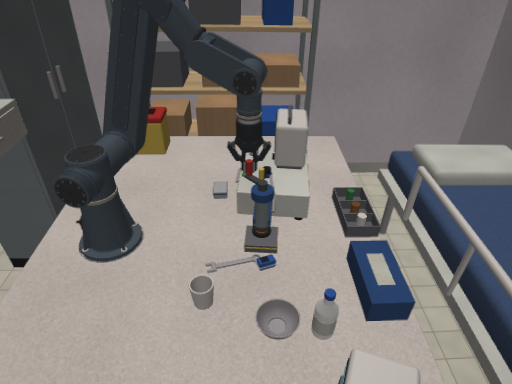

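```bash
cat > circ.py <<'E'
import numpy as np,sys
# start psi, r(cm), step, n
def tab(p0,r,st,n):
    for i in range(1,n+1):
        p=p0-st*i
        print(f"{p:.3f} [{r*(np.sin(p)-np.sin(p0)):.2f},{r*(np.cos(p)-np.cos(p0)):.2f},0]")
tab(*map(float,sys.argv[1:4]),int(sys.argv[4]))
E
python3 circ.py 2.326 6 0.15 8
```

```text
2.176 [0.57,0.70,0]
2.026 [1.02,1.47,0]
1.876 [1.35,2.31,0]
1.726 [1.56,3.19,0]
1.576 [1.63,4.08,0]
1.426 [1.57,4.98,0]
1.276 [1.37,5.86,0]
1.126 [1.05,6.69,0]
```

```bash
python3 -m creep '{"claw":[1,1,1,1,1,1,1,1],"dp":[[0.55,0.7,0],[1.0,1.45,0],[1.35,2.3,0],[1.55,3.2,0],[1.65,4.1,0],[1.55,5.0,0],[1.35,5.85,0],[1.05,6.7,0]],"roll":[0,0,0,0,0,0,0,0]}'; python3 -c "
from station import manip;s=manip.sense();print(s['force'],s['tcp_pos'],s['ft_torque'])"; python3 circ.py 1.126 6 0.1 8
```

```text
t: 3.15
tcp_pos: [0.5445, 0.0347, 0.281]
tool_rot: [0.707, 0.707, -0.001, -0.003]
force: [-7.4, 3.7, 10.6]
finger_gap: 0.24
[-7.35516888  3.73120949 10.5748666 ] [0.54447113 0.03473184 0.28099179] [0.28206412 1.1195999  0.0035475 ]
1.026 [-0.28,0.53,0]
0.926 [-0.62,1.02,0]
0.826 [-1.00,1.49,0]
0.726 [-1.43,1.91,0]
0.626 [-1.90,2.28,0]
0.526 [-2.40,2.61,0]
0.426 [-2.94,2.88,0]
0.326 [-3.49,3.10,0]
```

```bash
cat > meas.py <<'E'
from station import manip; import numpy as np
s=manip.sense(); o=s['tcp_pos'][:2]-[.521,-.0205]; p=np.arctan2(o[1],o[0]); F=s['force']
print("psi %.3f r %.4f tang %.2f rad %.2f Fz %.1f"%(p,np.hypot(*o),-F[0]*np.sin(p)+F[1]*np.cos(p),F[0]*np.cos(p)+F[1]*np.sin(p),F[2]))
E
python3 -m creep '{"claw":[1,1,1,1,1,1,1,1],"dp":[[-0.3,0.55,0],[-0.6,1.0,0],[-1.0,1.5,0],[-1.45,1.9,0],[-1.9,2.3,0],[-2.4,2.6,0],[-2.95,2.9,0],[-3.5,3.1,0]],"roll":[0,0,0,0,0,0,0,0]}'; python3 meas.py; python3 circ.py 0.326 6 0.1 6
```

```text
t: 3.95
tcp_pos: [0.5773, 0.0012, 0.2811]
tool_rot: [0.707, 0.707, 0.002, -0.002]
force: [-2.2, 7.7, 7.7]
finger_gap: 0.245
psi 0.369 r 0.0603 tang 7.98 rad 0.69 Fz 7.7
0.226 [-0.58,0.16,0]
0.126 [-1.17,0.27,0]
0.026 [-1.77,0.31,0]
-0.074 [-2.37,0.30,0]
-0.174 [-2.96,0.23,0]
-0.274 [-3.55,0.09,0]
```

```bash
python3 -m creep '{"claw":[1,1,1,1,1,1],"dp":[[-0.6,0.15,0],[-1.15,0.25,0],[-1.75,0.3,0],[-2.35,0.3,0],[-2.95,0.25,0],[-3.55,0.1,0]],"roll":[0,0,0,0,0,0]}'; python3 meas.py; python3 circ.py -0.274 6 0.1 6
```

```text
t: 4.55
tcp_pos: [0.5799, -0.0343, 0.2811]
tool_rot: [0.707, 0.707, 0.003, -0.001]
force: [2.1, 8.1, 4.9]
finger_gap: 0.245
psi -0.230 r 0.0605 tang 8.35 rad 0.17 Fz 4.9
-0.374 [-0.57,-0.19,0]
-0.474 [-1.12,-0.44,0]
-0.574 [-1.63,-0.74,0]
-0.674 [-2.12,-1.09,0]
-0.774 [-2.57,-1.49,0]
-0.874 [-2.98,-1.93,0]
```

```bash
python3 -m creep '{"claw":[1,1,1,1,1,1],"dp":[[-0.55,-0.2,0],[-1.1,-0.45,0],[-1.65,-0.75,0],[-2.1,-1.1,0],[-2.55,-1.5,0],[-3.0,-1.95,0]],"roll":[0,0,0,0,0,0]}'; python3 meas.py; python3 circ.py -0.874 6 0.1 6
```

```text
t: 5.15
tcp_pos: [0.5618, -0.0652, 0.2812]
tool_rot: [0.707, 0.707, 0.004, 0.001]
force: [6.0, 6.5, 2.6]
finger_gap: 0.239
psi -0.830 r 0.0605 tang 8.75 rad -0.74 Fz 2.6
-0.974 [-0.36,-0.48,0]
-1.074 [-0.67,-0.99,0]
-1.174 [-0.93,-1.53,0]
-1.274 [-1.14,-2.10,0]
-1.374 [-1.28,-2.68,0]
-1.474 [-1.37,-3.27,0]
```

```bash
python3 -m creep '{"claw":[1,1,1,1],"dp":[[-0.35,-0.5,0],[-0.65,-1.0,0],[-0.95,-1.55,0],[-1.15,-2.1,0]],"roll":[0,0,0,0]}'; python3 meas.py; python3 circ.py -1.274 6 0.1 6
```

```text
t: 5.55
tcp_pos: [0.5414, -0.0774, 0.2812]
tool_rot: [0.707, 0.707, 0.004, 0.002]
force: [6.6, 4.3, 1.2]
finger_gap: 0.242
psi -1.226 r 0.0605 tang 7.72 rad -1.83 Fz 1.2
-1.374 [-0.15,-0.58,0]
-1.474 [-0.23,-1.17,0]
-1.574 [-0.26,-1.77,0]
-1.674 [-0.23,-2.37,0]
-1.774 [-0.14,-2.97,0]
-1.874 [0.01,-3.55,0]
```

Still running free (7.7 to 8.7 N).

```bash
python3 -m creep '{"claw":[1,1,1,1,1,1],"dp":[[-0.15,-0.6,0],[-0.25,-1.15,0],[-0.25,-1.75,0],[-0.2,-2.35,0],[-0.15,-2.95,0],[0.0,-3.55,0]],"roll":[0,0,0,0,0,0]}'; python3 meas.py; python3 circ.py -1.874 6 0.1 6
```

```text
t: 6.15
tcp_pos: [0.5068, -0.0791, 0.2812]
tool_rot: [0.707, 0.707, 0.003, 0.004]
force: [8.0, 1.0, -0.9]
finger_gap: 0.242
psi -1.809 r 0.0603 tang 7.54 rad -2.81 Fz -0.9
-1.974 [0.21,-0.56,0]
-2.074 [0.47,-1.10,0]
-2.174 [0.79,-1.61,0]
-2.274 [1.15,-2.09,0]
-2.374 [1.56,-2.53,0]
-2.474 [2.01,-2.92,0]
```

```bash
python3 -m creep '{"claw":[1,1,1,1,1,1],"dp":[[0.2,-0.55,0],[0.45,-1.1,0],[0.8,-1.6,0],[1.15,-2.1,0],[1.55,-2.55,0],[2.0,-2.9,0]],"roll":[0,0,0,0,0,0]}'; python3 meas.py; python3 circ.py -2.474 6 0.1 6
```

```text
t: 6.75
tcp_pos: [0.4771, -0.0611, 0.2812]
tool_rot: [0.707, 0.707, 0.001, 0.005]
force: [4.4, -8.4, -0.7]
finger_gap: 0.241
psi -2.395 r 0.0598 tang 9.16 rad 2.43 Fz -0.7
-2.574 [0.49,-0.35,0]
-2.674 [1.01,-0.64,0]
-2.774 [1.56,-0.89,0]
-2.874 [2.13,-1.07,0]
-2.974 [2.71,-1.20,0]
-3.074 [3.31,-1.27,0]
```

```bash
python3 -m creep '{"claw":[1,1,1],"dp":[[0.5,-0.35,0],[1.0,-0.65,0],[1.55,-0.9,0]],"roll":[0,0,0]}'; python3 meas.py; python3 circ.py -2.774 6 0.1 6
```

```text
t: 7.05
tcp_pos: [0.4674, -0.0466, 0.2812]
tool_rot: [0.707, 0.707, -0.001, 0.005]
force: [2.5, -10.4, 0.3]
finger_gap: 0.242
psi -2.689 r 0.0596 tang 10.43 rad 2.29 Fz 0.3
-2.874 [0.57,-0.19,0]
-2.974 [1.16,-0.32,0]
-3.074 [1.75,-0.39,0]
-3.174 [2.35,-0.40,0]
-3.274 [2.95,-0.35,0]
-3.374 [3.54,-0.24,0]
```

```bash
python3 -m creep '{"claw":[1,1,1],"dp":[[0.55,-0.2,0],[1.15,-0.3,0],[1.75,-0.4,0]],"roll":[0,0,0]}'; python3 meas.py; python3 circ.py -3.074 6 0.05 6
```

```text
t: 7.35
tcp_pos: [0.4622, -0.0295, 0.2812]
tool_rot: [0.707, 0.708, -0.003, 0.004]
force: [-1.1, -12.2, 3.0]
finger_gap: 0.242
psi -2.990 r 0.0595 tang 11.87 rad 2.94 Fz 3.0
-3.124 [0.30,-0.01,0]
-3.174 [0.60,-0.01,0]
-3.224 [0.90,0.01,0]
-3.274 [1.20,0.04,0]
-3.324 [1.49,0.09,0]
-3.374 [1.79,0.15,0]
```

```bash
python3 -m creep '{"claw":[1,1],"dp":[[0.6,0,0],[1.2,0.05,0]],"roll":[0,0]}'; python3 meas.py; python3 circ.py -3.274 6 0.05 6
```

```text
t: 7.55
tcp_pos: [0.4616, -0.0175, 0.2811]
tool_rot: [0.706, 0.708, -0.004, 0.004]
force: [-4.1, -12.4, 5.1]
finger_gap: 0.24
psi 3.092 r 0.0595 tang 12.61 rad 3.49 Fz 5.1
-3.324 [0.30,0.05,0]
-3.374 [0.59,0.11,0]
-3.424 [0.88,0.19,0]
-3.474 [1.17,0.28,0]
-3.524 [1.45,0.38,0]
-3.574 [1.72,0.50,0]
```

```bash
python3 -m creep '{"claw":[1,1],"dp":[[0.3,0.05,0],[0.6,0.1,0]],"roll":[0,0]}'; python3 meas.py; python3 -m creep '{"claw":[1],"dp":[[0.3,0.1,0]],"roll":[0]}'; python3 meas.py
```

```text
t: 7.75
tcp_pos: [0.4622, -0.0115, 0.2811]
tool_rot: [0.706, 0.708, -0.004, 0.003]
force: [-5.0, -13.6, 6.3]
finger_gap: 0.242
psi 2.990 r 0.0595 tang 14.16 rad 2.93 Fz 6.3
t: 7.85
tcp_pos: [0.4628, -0.0086, 0.2811]
tool_rot: [0.706, 0.708, -0.004, 0.003]
force: [-6.3, -13.6, 6.8]
finger_gap: 0.241
psi 2.940 r 0.0594 tang 14.59 rad 3.45 Fz 6.8
```

```bash
python3 -m creep '{"claw":[1,1],"dp":[[0,0,0],[0,0,0]],"roll":[0,0]}'; python3 meas.py
```

```text
t: 8.05
tcp_pos: [0.4629, -0.0081, 0.2811]
tool_rot: [0.706, 0.708, -0.004, 0.002]
force: [-5.2, -11.9, 6.9]
finger_gap: 0.242
psi 2.931 r 0.0595 tang 12.73 rad 2.65 Fz 6.9
```

```bash
python3 -m creep '{"claw":[5,5,5,5,5,5,5,5,5],"dp":[[0,0,0],[0,0,0],[0,0,0],[0,0,0],[0,0,-3],[0,0,-7],[0,0,-8],[0,0,-8],[0,0,-8]],"roll":[0,0,0,0,0,0,0,0,0]}'
python3 - <<'E'
from h import *
import pickle
for n in ["scene","side","wrist"]:
    s=imaging.snapshot(n); pickle.dump(s,open(n+"3.pkl","wb")); cv2.imwrite(f"pics/{n}3.png",s["image"][:,:,::-1])
    P,uv=depthpts(s,masks(s)["red"]); Q=P[(P[:,2]>.294)&(P[:,2]<.304)&(P[:,0]<.6)]; print(n,len(Q),Q.mean(0))
    if n=="side": cv2.imwrite("pics/crop3.png",cv2.resize(s["image"][140:270,190:340,::-1],None,fx=5,fy=4.6,interpolation=cv2.INTER_CUBIC))
E
```

```text
t: 8.95
tcp_pos: [0.4627, -0.0042, 0.3593]
tool_rot: [0.707, 0.707, -0.0, -0.001]
force: [0.1, -0.2, -0.9]
finger_gap: 0.584
scene 30 [ 0.46606247 -0.01142966  0.29846432]
side 19 [ 0.46064776 -0.012996    0.29874834]
wrist 575 [ 0.46296048 -0.00625229  0.2999821 ]
```

View pics/crop3.png

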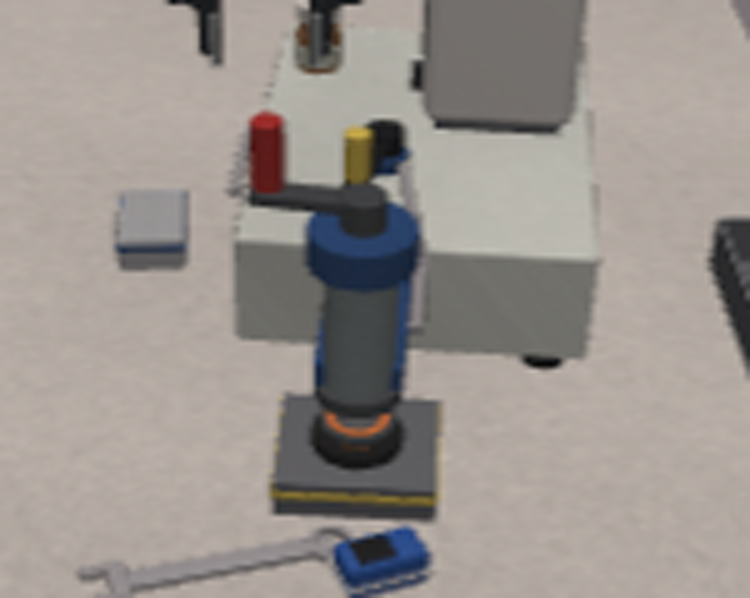

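View pics/wrist3.png

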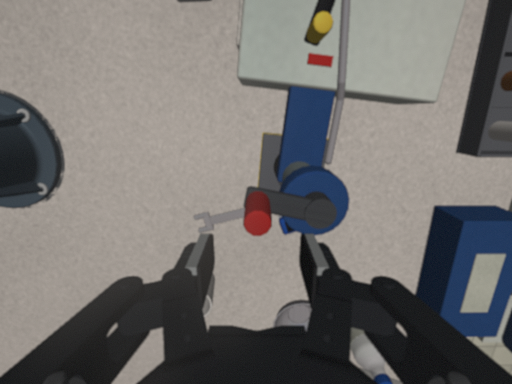

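The side crop shows the foot resting on the block with the leg extended, around crop (358,430). The crank points left and hasn't moved since release. In the wrist view nothing stands near the yellow knob at (323,22). Next I'll go above the lever.

```bash
python3 -m creep '{"claw":[6,6,6,6,6,6,6,6],"dp":[[4,1.5,0],[8,3,0],[12,4.5,0],[15.5,6.1,0],[15.5,6.1,4],[15.5,6.1,7],[15.5,6.1,8],[15.5,6.1,8]],"roll":[0,0,0,0,0,0,0,0]}'
python3 - <<'E'
from h import *
import pickle
for n in ["wrist","side"]:
    s=imaging.snapshot(n); pickle.dump(s,open(n+"4.pkl","wb")); cv2.imwrite(f"pics/{n}4.png",s["image"][:,:,::-1])
    P,uv=depthpts(s,masks(s)["yel"]); Q=P[(P[:,2]>.187)&(P[:,2]<.197)&(P[:,1]>.1)]; print(n,len(Q),Q.mean(0))
print(manip.sense()["tcp_pos"])
E
```

```text
t: 9.9
tcp_pos: [0.5232, 0.1503, 0.2781]
tool_rot: [0.707, 0.707, -0.002, -0.002]
force: [-0.0, 0.7, -0.0]
finger_gap: 0.703
wrist 382 [0.52530525 0.15346409 0.19103921]
side 15 [0.52409222 0.14704898 0.18982336]
[0.52520014 0.15033462 0.28096658]
```

View pics/wrist4.png

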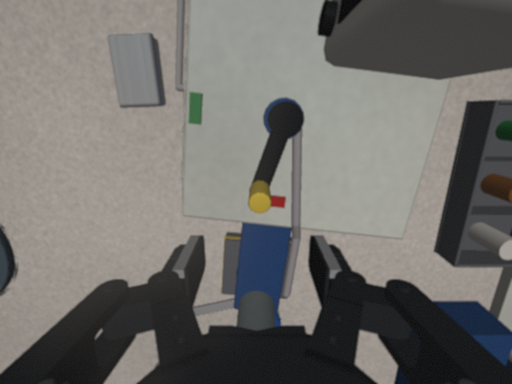

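View pics/side4.png

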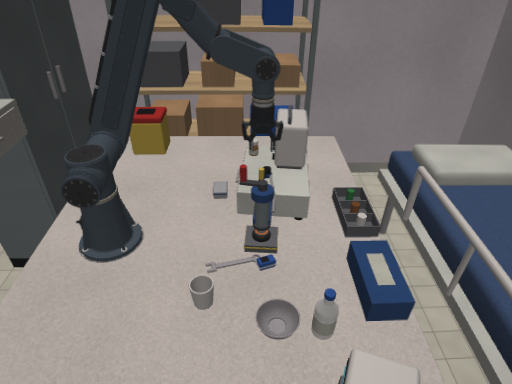

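The wrist view shows the yellow knob at (260,200), centred between the jaws. The lever points toward its red mark and the path down is clear.

```bash
python3 -m creep '{"claw":[6,6,6,6,5,3,1,1,1,1,1],"dp":[[0,0,4],[0,0,8],[0,0,10.4],[0,0,10.4],[0,0,10.4],[0,0,10.4],[0,0,10.4],[0,0,10.4],[0,0,10.4],[0,0,10.4],[0,0,10.4]],"roll":[0,0,0,0,0,0,0,0,0,0,0]}' 60
python3 - <<'E'
import numpy as np
from station import manip
s=manip.sense(); print(s['tcp_pos'],s['force'])
pv=np.array([.5466,.2181]); o=s['tcp_pos'][:2]-pv; p0=np.arctan2(o[1],o[0]);r=np.hypot(*o); print(p0,r)
st=(p0+3.249)/10
for i in range(1,12):
    p=p0-st*i; print(f"{p:.3f} [{7*(np.sin(p)-np.sin(p0)):.2f},{7*(np.cos(p)-np.cos(p0)):.2f},0]")
E
```

```text
t: 11.1
tcp_pos: [0.5256, 0.1505, 0.1784]
tool_rot: [0.707, 0.707, 0.001, 0.001]
force: [-0.4, -1.5, 6.1]
finger_gap: 0.214
[0.52559941 0.15052759 0.17839074] [-0.43340314 -1.52494836  6.07323907]
-1.8721193328253691 0.0707605532676144
-2.010 [0.35,-0.90,0]
-2.147 [0.82,-1.74,0]
-2.285 [1.40,-2.51,0]
-2.423 [2.08,-3.19,0]
-2.561 [2.84,-3.77,0]
-2.698 [3.68,-4.25,0]
-2.836 [4.58,-4.60,0]
-2.974 [5.51,-4.82,0]
-3.111 [6.47,-4.92,0]
-3.249 [7.44,-4.88,0]
-3.387 [8.38,-4.71,0]
```

```bash
python3 -m creep '{"claw":[1,1,1,1,1,1,1,1,1,1,1],"dp":[[0.35,-0.9,0],[0.8,-1.75,0],[1.4,-2.5,0],[2.1,-3.2,0],[2.85,-3.75,0],[3.7,-4.25,0],[4.6,-4.6,0],[5.5,-4.8,0],[6.45,-4.9,0],[7.1,-4.9,0],[7.4,-4.9,0]],"roll":[0,0,0,0,0,0,0,0,0,0,0]}'
python3 - <<'E'
import numpy as np
from station import manip
s=manip.sense(); print(s['tcp_pos'],s['force'])
o=s['tcp_pos'][:2]-[.5466,.2181]; print("angle a",-1.678-(np.arctan2(o[1],o[0])-(2*np.pi if o[1]>0 else 0)),np.hypot(*o))
E
```

```text
t: 12.2
tcp_pos: [0.4787, 0.2249, 0.1783]
tool_rot: [0.707, 0.708, 0.003, 0.003]
force: [5.1, -9.3, 5.5]
finger_gap: 0.221
[0.4786595  0.22492538 0.17829678] [ 5.05386282 -9.32370747  5.51645423]
angle a 1.563717847088328 0.0682824859082509
```

```bash
python3 -m creep '{"claw":[1,1,1],"dp":[[0.2,0,0],[0.4,0,0],[0.4,0,0]],"roll":[0,0,0]}'
```

```text
t: 12.5
tcp_pos: [0.4786, 0.2252, 0.1782]
tool_rot: [0.706, 0.708, 0.0, 0.005]
force: [5.0, -14.5, 8.0]
finger_gap: 0.216
```

It's on the stop: 5 N more force moved it only 0.3 mm. I'll relax, release and retreat.

```bash
python3 -m creep '{"claw":[1,4.5,5,5,5,5,5,5,5,5,5,5],"dp":[[-0.3,0,0],[-0.3,0,0],[-0.3,0,0],[-0.3,0,0],[-0.3,0,-3],[-0.3,0,-7],[-0.3,0,-11],[-0.3,0,-15],[-0.3,0,-19],[-2,-3,-19],[-5,-5,-19],[-5,-5,-19]],"roll":[0,0,0,0,0,0,0,0,0,0,0,0]}'
python3 - <<'E'
from h import *
import pickle
for n in ["scene","side","wrist"]:
    s=imaging.snapshot(n); cv2.imwrite(f"pics/{n}5.png",s["image"][:,:,::-1])
    m=masks(s)
    P,uv=depthpts(s,m["red"]); Q=P[(P[:,2]>.294)&(P[:,2]<.304)&(P[:,0]<.6)]; print(n,"red",len(Q),Q.mean(0))
    P,uv=depthpts(s,m["yel"]); Q=P[(P[:,2]>.186)&(P[:,2]<.197)&(P[:,1]>.1)&(P[:,0]<.65)&(P[:,0]>.4)]; print("yel",len(Q),Q.mean(0))
E
```

```text
t: 13.7
tcp_pos: [0.4216, 0.1771, 0.3659]
tool_rot: [0.707, 0.707, -0.002, -0.001]
force: [-0.5, 0.6, -0.3]
finger_gap: 0.587
scene red 28 [ 0.46566239 -0.01091429  0.29858098]
yel 21 [0.48132753 0.22200478 0.18958242]
side red 20 [ 0.4612671  -0.01386248  0.29885626]
yel 10 [0.47547447 0.2199537  0.18948685]
wrist red 0 [nan nan nan]
yel 243 [0.47848515 0.2266275  0.19111596]<stdin>:6: RuntimeWarning: Mean of empty slice.
  ret = um.true_divide(
```

View pics/wrist5.png

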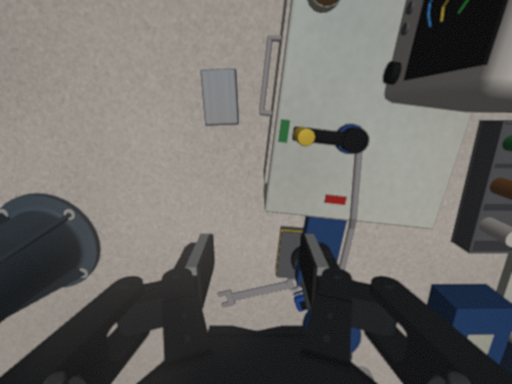

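View pics/scene5.png

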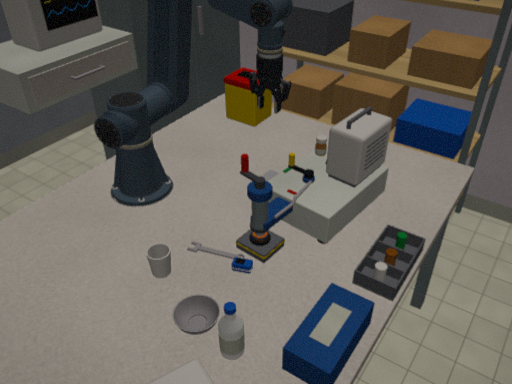

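The wrist view shows the lever pointing to the green mark, with its knob at (306,137) and the pivot at (352,139). The scene view shows the crank knob at (244,163), unmoved, and the bystanders in place. The gripper touches nothing, so I'm handing the job in.

```bash
python3 -c "
from station import workorder; print(workorder.sign_off())"
```

```text
the job is handed in; nothing more can be done
None
```

The job is done and handed in at about 14 s of the 72 s allowed. The sign-off reports no verdict.

- **Crank:** I wound it about 5.7 rad clockwise. The knob pulled about 8.1 N while the leg ran free (readings from 7.5 to 8.8 N). The foot met the block after about 4.7 rad. I stopped when the last two readings under way were 14.2 and 14.6 N, which is 6.0 to 6.5 N more, or roughly 90 to 97 N on the foot. The leg's load was judged from those readings only, not measured directly.
- **Slope disagreement:** The pull rose by about 4.6 to 6.4 N per rad after contact, against about 6.4 stated. I put this down to noise in the force reading.
- **Crank after release:** The knob had not moved in the pictures taken after letting go and again after the lever was locked. The side picture after release showed the foot on the block.
- **Lock lever:** I then swung it clockwise to its stop, at about 1.56 rad. Pushing with 5 N more moved it only 0.3 mm. After release the wrist picture showed it over the green mark.
- **Surroundings:** The bystanders look unmoved in the last scene picture. The gripper was clear of everything, with the force reading near zero.

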